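# Roll a column tube into its V-rest and bring it up to the stop

## Robot

A 6-joint arm with a two-finger parallel gripper is mounted at the origin on a cart in front of the work surface, level with it; the furniture and walls round the work are solid. World frame = base frame: x ahead of the robot, y to its left, z up, the work surface at z = 0. Lengths are in m, angles in rad, forces in N, time in s.
With the tool pointing down it reaches from about 0.375 to 0.9 m from the base axis. Payload 3.1 kg.
Tool frame: the origin (TCP) lies on the centre line of the jaws, within the pads' length; the fingertips stand 19 mm ahead of it and the grasp point (between the pads) is the TCP; z points along the fingers, y is the line along which they close (so a half turn about z gives the same grasp; the last joint's range is limited). The gripper opens to 87 mm and grips with 3 to 60 N. Pads are 19 mm wide; open, the fingers measure 117 mm over their backs; the gripper's body (75 mm by 190 mm) begins 51 mm behind the grasp point.
Start: joints at [1.091, 0.527, 1.433, -0, 1.181, -0.178], TCP at [0.186, 0.597, 0.242] pointing down, gripper open.
Joint ranges: [-3.08, 3.08], [-0.75, 2.2], [0.22, 2.44], [-1.43, 4.57], [0, 2.65], [-2.85, 2.85]. Speed limits (rad/s): [2.79, 2.79, 3.14, 3.14, 3.14, 3.14].

## Interface

Orientations are given as a rotation vector (axis times angle).
In Python, from workcell import manip gives the robot as it stands.
- The arm moves only by the tool move_arm, never from a script. Its argument "series" is a list that holds one entry, the list of rows, each a list of 7 numbers: the opening, from 0 (shut) to 1 (fully open), then the shift along the tool's x, y, z normalised to -1 to 1, where 1 is 0.025 m, then the turn, a rotation vector about the tool's x, y, z normalised to -1 to 1, where 1 is pi/4 rad. In form: [[[jaw, tx, ty, tz, wx, wy, wz], ...]]. A call has 1 to 20 rows; each row shifts and turns the commanded pose from where the row before left it, along the tool's axes as they then stand; what a row does not reach is not made up. A row lasts 1/10 s, in which the tool goes at most 50 mm and 8.59 degrees, less where a joint would pass 70% of its speed; a pose out of reach is approached as far as the arm can. A call with a number of a shift or a turn outside -1 to 1 is refused whole. A call with a gripper value outside its range is refused whole. The fingers move at their own pace and stop on an object; "newtons" is the grip in N (left out, the last holds). Time passes only in rows, so rows that do not move let the fingers close. It gives the time, the measured TCP pose, the force, the opening and the grip force at its end, in the units of the state.
- manip.observe(): the state, without advancing time (a new reading comes with each control period).
- manip.snapshot(name): name is "scene" or "top" or "wrist"; returns a dict with "pixels" (384x512x3 uint8, blue, green, red), "K" (3x3 intrinsics, pixels), "pose" (4x4, takes a point from camera to world coordinates). Camera axes: x right, y up, looking along -z (the intrinsics and any distortion apply to the point x, -y, -z); pixel columns grow to the right and rows downward; lengths in m; the calibration is good to about 2 mm. A picture is of the moment at which its call begins. There is no depth.
- manip.job_done(): hands the job in; it is judged then, once.
The state is a dict: "t": time; "joint_positions": joint angles; "qvel": joint speeds; "effort": joint torques, N m; "ee_pos": TCP position; "orientation": TCP orientation; "contact_force": force on the tool from outside, world axes, zero at the start; "wrist_torque": the same for the moment, N m; "gripper_width": finger opening in m; "gripper_force": force on a finger pad.
Only numpy, scipy, OpenCV 4.12 (cv2) and the standard library are available. Lean on these libraries where they do the work, as an engineer would, in place of code of your own. Each camera call takes 0.05 s, during which the arm holds its last target. There are 200 camera calls.

## Task

Roll the steel tube along the bench and up the ramp until it drops into the V of the aluminium rest, then push it gently endways along the V until its end touches the brass stop button. Work only by pushing with the fingers: do not pinch, lift or carry the tube. Leave the beaker, stopper, bottle, dish and carton beside it where they are.

Things in the scene. Friction and masses are not known exactly. Their poses are not given: they have to be found in the camera images.
- tube: loose round bright steel tube, grey plugs in its ends, two dark grooves; 40 mm diameter, 130 mm long over the plugs (26 mm diameter), about 0.35 kg. Lies on the ramp side, 125 to 165 mm from the V, within 9 degrees of parallel to it. Origin mid-axis; its y runs along its axis, the other axes turn as it rolls. Slippery to a fingertip; rolls easily, stops soon after it is let go
- vrest: bare aluminium V-rest fixed to the bench, 236 mm long. Origin on the bench under the bottom line of the V (4 mm up); the V runs along y from -125 mm (open end) to +103 mm (end plate), its sides slope 30 degrees; +x is its back: upright wall, face at x = +24 mm, top 42 mm up; the ramp is on the -x side, towards the robot. z up
- crest (a point): middle of the ramp's top edge on the V-rest, 14.4 mm above the bench, at x = -19 mm in its frame. The ramp rises evenly to here from its foot at x = -85 mm; beyond the crest the V falls at 30 degrees to its bottom. Axes as the V-rest's
- stop (a point): middle of the face of the brass stop button, 18 mm diameter, on the inner side of the end plate: y = +100 mm in the V-rest's frame, 27 mm above the bench. The end plate is 52 mm high and spans x = -30 to +36 mm. Axes as the V-rest's
- seat (a point): where the middle of the tube lies when it rests in the V with its end on the stop button: fixed on the V-rest at x = 0, y = +35 mm, 27 mm above the bench. Axes as the V-rest's
- small_beaker_50: bystander: glass beaker, 47 mm wide, 56 mm high; origin under its middle
- small_stopper1: bystander: grey rubber stopper, 26 mm diameter, 26 mm high; origin under its middle
- small_amber_60: bystander: small brown bottle with a ribbed cap, 40 mm diameter, 88 mm high; origin under its middle
- small_petri1: bystander: petri dish, 61 mm diameter, 15 mm high; origin under its middle
- small_strip_box: bystander: small flat carton, 42 x 72 x 18 mm; origin under its middle
Not all that is in view belongs to the job. Leave any blue look-alike of the tube alone.

How it is judged:
On the way, in this order (a step that is already met when the one before it is completed fails the run):
1. the tube has rolled over about its own axis, through at least a third of a turn (angle between tube's own z axis and vertical above 2 rad), for 0.05 s.
2. the tube lies in the V, parallel to it (x of tube in the frame of seat between -0.004 and 0.004 m and z of tube in the frame of seat between -0.004 and 0.004 m and angle between the y axis of tube and the y axis of vrest, either way round below 0.04 rad), for 0.2 s.
At the end, for the whole second after the job is handed in: the tube rests in the V (axis within 4 mm of its seated line and parallel to it) with its end within 3.5 mm of the brass stop button (all of step 2 and y of tube in the frame of seat between -0.0035 and 0.0035 m and linear speed of tube below 0.01 m/s); the robot touches nothing.
It fails at once if the tube is lifted off the bench instead of rolled (height (world z) of tube above 0.028 m and x of tube in the frame of vrest below -0.095 m).
It fails at once if the tube is lifted or carried over the rest (height (world z) of tube above 0.048 m).
It fails at once if the tube is tipped up on end (angle between tube's own y axis and vertical below 1.15 rad or angle between tube's own y axis and vertical above 1.99 rad).
It fails at once if the tube is pinched or pushed hard (over 40 N) (contact force between the fingers and tube above 40 N).
It fails at once if a bystander beside the work is moved more than 20 mm (distance of any of small_beaker_50, small_stopper1, small_amber_60, small_petri1, small_strip_box from where it was at the start of the episode above 0.02 m).
It also fails if it takes over 48 s, if anything falls off the work surface, if the arm or the gripper's body presses on something with over 40 N, if the wrist force passes 120 N, or if a joint passes its speed limit or range.

## Working session

There is one attempt and no reset: what is moved stays moved. The work goes in short steps, Python scripts to look and compute and a tool call to move; the robot and the scene stay as the last step left them, time stands still between calls to the robot, and variables do not carry over. Pictures are saved under pics/ and viewed, at most 11 in all, crops included, and the job is handed in when it is done.

Besides the shell and the picture viewer there is one more tool, called by a JSON object that holds its "method" and its "body", one argument or row to a line. move_arm: Moves the arm, as the interface text tells. Its arguments: {"type":"object","properties":{"series":{"type":"array","items":{"type":"array","items":{"type":"array","items":{"type":"number"}}}},"newtons":{"type":"number"}},"required":["series"]}

```bash
mkdir -p pics
cat > h.py <<'E'
import numpy as np, cv2
from workcell import manip
def snap(cam,fn):
    s=manip.snapshot(cam); cv2.imwrite('pics/'+fn+'.png',s['pixels']); np.savez('pics/'+fn+'.npz',K=s['K'],pose=s['pose']); return s
def ray(fn,u,v,z):
    d=np.load('pics/'+fn+'.npz');K=d['K'];P=d['pose']
    r=np.linalg.solve(K,[u,v,1.]); r=P[:3,:3]@np.array([r[0],-r[1],-r[2]]); o=P[:3,3]
    return o+r*(z-o[2])/r[2]
def proj(fn,p):
    d=np.load('pics/'+fn+'.npz');K=d['K'];P=d['pose']
    c=P[:3,:3].T@(np.array(p)-P[:3,3]); q=K@np.array([c[0],-c[1],-c[2]]); return q[:2]/q[2]
E
python3 - <<'E'
from h import *
a=snap('top','t0');b=snap('scene','s0')
for n,s in(('t0',a),('s0',b)): print(n,s['K'].round(1).tolist(),s['pose'].round(3).tolist(),[k for k in s])
print(manip.observe())
cv2.imwrite('pics/t0b.png',cv2.resize(a['pixels'],(800,600),interpolation=cv2.INTER_CUBIC))
E
```

```text
t0 [[452.7, 0.0, 254.7], [0.0, 452.7, 196.8], [0.0, 0.0, 1.0]] [[0.022, 0.986, -0.163, 0.272], [-1.0, 0.021, -0.006, 0.104], [-0.003, 0.163, 0.987, 1.405], [0.0, 0.0, 0.0, 1.0]] ['pixels', 'K', 'pose']
s0 [[398.7, 0.0, 254.6], [0.0, 398.7, 196.8], [0.0, 0.0, 1.0]] [[0.757, 0.517, -0.4, 0.067], [-0.654, 0.593, -0.471, -0.383], [-0.006, 0.618, 0.786, 0.849], [0.0, 0.0, 0.0, 1.0]] ['pixels', 'K', 'pose']
{'t': 0.1, 'joint_positions': array([ 1.09047457e+00,  5.28365335e-01,  1.43375300e+00, -9.78304368e-06,
        1.18143178e+00, -1.78503084e-01]), 'qvel': array([-0.00304398, -0.00182184, -0.00179631, -0.00073146,  0.00116122,
       -0.00125751]), 'effort': array([ 3.92874508e-04, -4.40988314e+01, -1.77151394e+01,  6.35372777e-02,
        5.34175336e-02, -3.30449438e-05]), 'ee_pos': array([0.18547047, 0.59619637, 0.24068104]), 'orientation': array([-4.72198336e-01, -3.10526975e+00,  2.91347944e-03]), 'contact_force': array([-0.20738969,  0.19880995, -0.23275054]), 'wrist_torque': array([-0.03056761, -0.01423693,  0.03577661]), 'gripper_force': 0.0, 'gripper_width': 0.08716176679104616}
```

View pics/t0b.png

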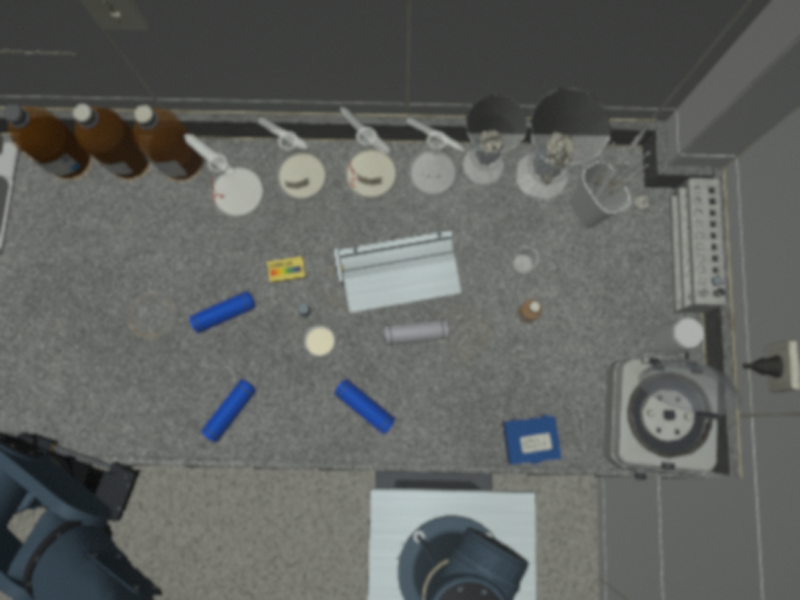

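View pics/s0.png

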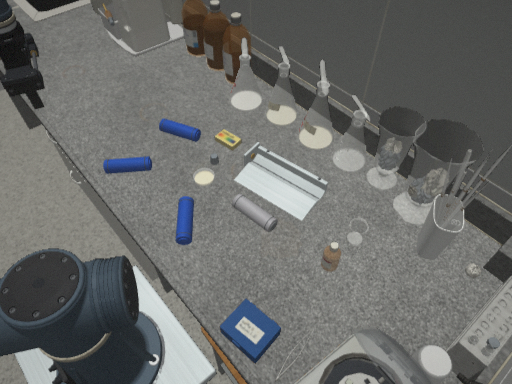

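The top view shows the grey steel tube at (416,332) in the enlarged picture, with the V-rest at (400,272) and its end plate on the left (world +y). The three blue cylinders are look-alikes. I'll confirm the tube in one enlarged crop.

Run:
```python
from h import *
a=cv2.imread('pics/t0.png')[140:240,170:303]
cv2.imwrite('pics/t0c.png',cv2.resize(a,(798,600),interpolation=cv2.INTER_CUBIC))
```

```text
(no output)
```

View pics/t0c.png

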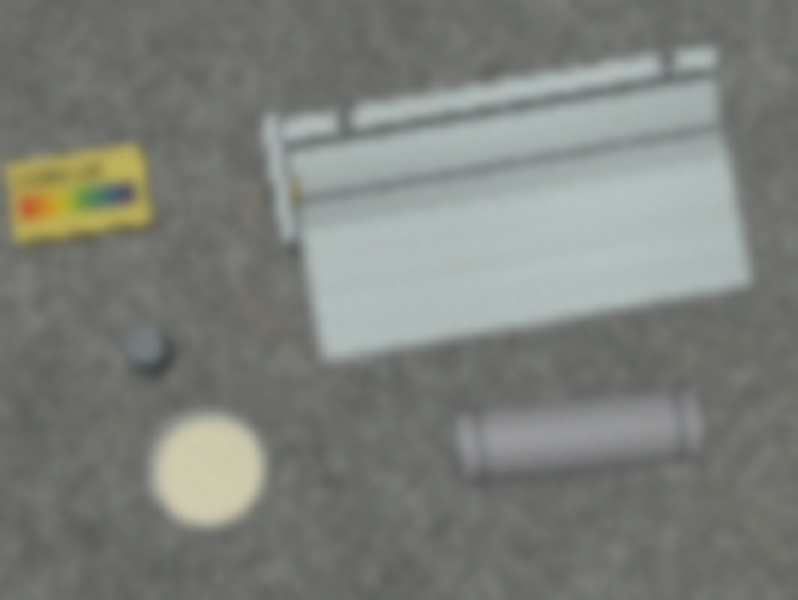

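The crop shows the steel tube with two dark grooves, ends at (458,443) and (703,422). The V line runs from (300,201) to (722,129), the ramp foot from (322,360) to (752,287), and the brass button is at (296,190).

```bash
cat >> h.py <<'E'
def cr(u,v,z): return ray('t0',170+(u-2.5)/6,140+(v-2.5)/6,z)
E
python3 - <<'E'
from h import *
va,vb=cr(300,201,.004),cr(722,129,.004)
fa,fb=cr(322,360,.0),cr(752,287,0)
ta,tb=cr(458,443,.02),cr(703,422,.02)
st=cr(296,190,.027)
for n,p in dict(va=va,vb=vb,fa=fa,fb=fb,ta=ta,tb=tb,st=st).items(): print(n,p.round(4))
yv=(va-vb);print(np.linalg.norm(yv),np.linalg.norm(ta-tb)); print('yaw V',np.arctan2(-yv[0],yv[1])); w=fa-fb;print('yaw foot',np.arctan2(-w[0],w[1]),np.linalg.norm(w)); w=ta-tb;print('yaw tube',np.arctan2(-w[0],w[1]))
y=yv/np.linalg.norm(yv);x=np.array([y[1],-y[0],0])
# origin: from vb at y=-.125 and va y=.103
o=(vb+y*.125+va-y*.103)/2;print('o',o,x,y)
for n,p in dict(fa=fa,fb=fb,ta=ta,tb=tb,tm=(ta+tb)/2,st=st).items(): print(n,(p-o)@x,(p-o)@y)
for n,(u,v,z) in dict(petri=(208,470,.015),stop=(147,345,.026),box=(80,195,.018)).items():
  p=cr(u,v,z);print(n,p,(p-o)@x,(p-o)@y)
for u,v,z,n in ((523,262,.03,'beaker'),(531,308,.05,'amber')):
  p=ray('t0',u*.64,v*.64,z);print(n,p,(p-o)@x,(p-o)@y)
E
```

```text
va [0.5771 0.2256 0.004 ]
vb [0.6209 0.0034 0.004 ]
fa [0.4931 0.2115 0.    ]
fb [ 0.5369 -0.0135  0.    ]
ta [0.4483 0.1386 0.02  ]
tb [0.4619 0.0129 0.02  ]
st [0.5779 0.2259 0.027 ]
0.22647642572294133 0.12647747602937992
yaw V 0.19453651768128244
yaw foot 0.19217588306656663 0.22915235280755977
yaw tube 0.10788181147386193
o [0.59688823 0.12529539 0.004     ] [0.98113737 0.19331182 0.        ] [-0.19331182  0.98113737  0.        ]
fa -0.08517217428462748 0.10461180747823909
fb -0.08571311875829743 -0.1245399068428996
ta -0.1432110909555612 0.04178858587319867
tb -0.15415724828657912 -0.08421432513463076
tm -0.1486841696210702 -0.02121286963071603
st 0.0008279655763469156 0.10236647483217723
petri [0.4321335  0.26712299 0.015     ] -0.13423007111298635 0.17100140332685676
stop [0.49487813 0.29984605 0.026     ] -0.06634321899139053 0.19097794239898713
box [0.57481157 0.33949006 0.018     ] 0.019746123954172676 0.21442207948629471
beaker [ 0.59634117 -0.13426148  0.03      ] -0.050712151968626946 -0.2545551872529626
amber [ 0.50045323 -0.14569791  0.05      ] -0.14700219281687055 -0.24723962342752043
```

{"method": "move_arm", "body": {
  "series": [
    [[1, 0, 0, 0, 0, 0, -0.158], [1, 0, 0, 0, 0, 0, -0.158], [1, 0, 0, 0, 0, 0, -0.158], [1, 0, 0, 0, 0, 0, -0.158], [1, -0.2, -0.95, 0, 0, 0, 0], [1, -0.2, -0.95, 0, 0, 0, 0], [1, -0.2, -0.95, 0, 0, 0, 0], [1, -0.2, -0.95, 0, 0, 0, 0], [1, -0.2, -0.95, 0, 0, 0, 0], [1, -0.2, -0.95, 0, 0, 0, 0], [1, -0.2, -0.95, 0, 0, 0, 0], [1, -0.2, -0.95, 0, 0, 0, 0], [1, -0.2, -0.95, 0, 0, 0, 0], [1, -0.2, -0.95, 0, 0, 0, 0], [1, -0.2, -0.95, 0, 0, 0, 0], [1, -0.2, -0.95, 0, 0, 0, 0], [1, -0.2, -0.95, 0, 0, 0, 0], [1, -0.2, -0.95, 0, 0, 0, 0], [1, -0.2, -0.95, 0, 0, 0, 0], [1, 0, 0, 0, 0, 0, 0]]
  ]
}}

```text
t: 2.1
ee_pos: [0.3288, 0.26, 0.2414]
orientation: [0.3, -3.127, 0.001]
contact_force: [-0.5, -0.5, -0.3]
gripper_width: 0.0873
gripper_force: 0.0
```

```bash
cat >> h.py <<'E'
from scipy.spatial.transform import Rotation as R
O=np.array([.5969,.1253,0]);VX=np.array([.9811,.1933,0]);VY=np.array([-.1933,.9811,0])
def st():
    s=manip.observe();p=s['ee_pos'];M=R.from_rotvec(s['orientation']).as_matrix()
    print('t',s['t'],'v',((p-O)@VX).round(4),((p-O)@VY).round(4),'z',p[2].round(4),'F',s['contact_force'].round(1),'w',s['gripper_width'],'\n yaw err',np.arctan2(M[:,1]@VX,M[:,1]@VY).round(4),'tilt',M[:2,2].round(4))
E
python3 -c "from h import *;st()"
```

```text
t 2.1 v -0.237 0.1839 z 0.2414 F [-0.5 -0.5 -0.3] w 0.08730806843720616 
 yaw err 0.0032 tilt [-0.0004 -0.0009]
```

{"method": "move_arm", "body": {
  "series": [
    [[1, -0.12, -0.82, 0, 0, 0, 0], [1, -0.12, -0.82, 0, 0, 0, 0], [1, -0.12, -0.82, 0, 0, 0, 0], [1, -0.12, -0.82, 0, 0, 0, 0], [1, -0.12, -0.82, 0, 0, 0, 0], [1, -0.12, -0.82, 0, 0, 0, 0], [1, -0.12, -0.82, 0, 0, 0, 0], [1, -0.12, -0.82, 0, 0, 0, 0], [1, -0.12, -0.82, 0, 0, 0, 0], [1, -0.12, -0.82, 0, 0, 0, 0], [1, 0, 0, 0.8, 0, 0, 0], [1, 0, 0, 0.8, 0, 0, 0], [1, 0, 0, 0.8, 0, 0, 0], [1, 0, 0, 0.8, 0, 0, 0], [1, 0, 0, 0, 0, 0, 0]]
  ]
}}

```text
t: 3.6
ee_pos: [0.3956, 0.0671, 0.1598]
orientation: [0.305, -3.121, -0.002]
contact_force: [-0.4, -0.2, 1.1]
gripper_width: 0.087
gripper_force: 0.0
```

Run:
```python
from h import *
st(); s=snap('wrist','w1'); snap('scene','s1')
from h import proj
def V(x,y,z): return O+VX*x+VY*y+np.array([0,0,z])
for n,p in dict(ta=V(-.143,.042,.02),tb=V(-.154,-.086,.02)).items(): print(n,proj('w1',p),proj('s1',p))
```

```text
t 3.6 v -0.2087 -0.0182 z 0.1598 F [-0.4 -0.2  1.1] w 0.08704726080734176 
 yaw err -0.0001 tilt [-0.0056  0.0009]
ta [321.74624482 252.90027976] [236.65480638 198.92624969]
tb [186.45581889 242.23393576] [273.33927526 226.46213591]
```

View pics/w1.png

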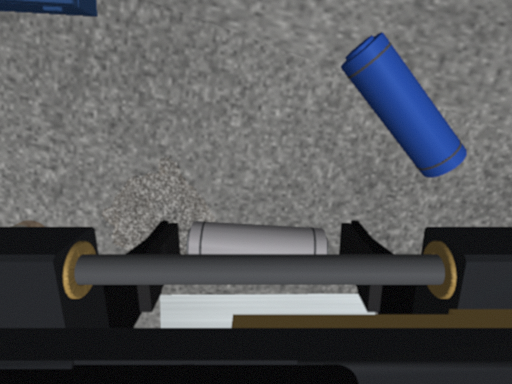

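The wrist view shows the tube between columns 188 and 327 around row 240, matching the projected ends. The blue look-alike is well clear, so I'll go down behind the tube.

{"method": "move_arm", "body": {
  "series": [
    [[1, 0, 0, 0.75, 0, 0, 0], [1, 0, 0, 0.75, 0, 0, 0], [1, 0, 0, 0.75, 0, 0, 0], [1, 0, 0, 0.75, 0, 0, 0], [1, 0, 0, 0.75, 0, 0, 0], [1, 0, 0, 0.75, 0, 0, 0], [1, 0, 0, 0.6, 0, 0, 0], [1, 0, 0, 0, 0, 0, 0], [1, 0, 0, 0, 0, 0, 0]]
  ]
}}

```text
t: 4.6
ee_pos: [0.3981, 0.0665, 0.0347]
orientation: [-0.305, 3.125, -0.0]
contact_force: [0.4, 0.3, -0.2]
gripper_width: 0.0872
gripper_force: 0.0
```

```bash
python3 -c "from h import *;st()"
```

```text
t 4.6 v -0.2065 -0.0193 z 0.0347 F [ 0.4  0.3 -0.2] w 0.08718215740801413 
 yaw err -0.0003 tilt [ 0.0013 -0.0001]
```

{"method": "move_arm", "body": {
  "series": [
    [[1, -0.1, 0, 0.22, 0, 0, 0], [1, -0.15, 0, 0, 0, 0, 0], [1, -0.15, 0, 0, 0, 0, 0], [1, -0.15, 0, 0, 0, 0, 0], [1, -0.15, 0, 0, 0, 0, 0], [1, -0.15, 0, 0, 0, 0, 0], [1, -0.15, 0, 0, 0, 0, 0], [1, -0.15, 0, 0, 0, 0, 0], [1, -0.15, 0, 0, 0, 0, 0], [1, -0.15, 0, 0, 0, 0, 0], [1, -0.15, 0, 0, 0, 0, 0], [1, -0.15, 0, 0, 0, 0, 0], [1, -0.15, 0, 0, 0, 0, 0], [1, -0.15, 0, 0, 0, 0, 0], [1, 0, 0, 0, 0, 0, 0]]
  ]
}}

```text
t: 6.1
ee_pos: [0.4485, 0.0763, 0.0286]
orientation: [-0.305, 3.125, -0.0]
contact_force: [0.1, -0.2, -0.1]
gripper_width: 0.0871
gripper_force: 0.0
```

Run:
```python
from h import *
st(); s=snap('scene','s2'); a=s['pixels'][150:270,180:340]
cv2.imwrite('pics/s2c.png',cv2.resize(a,(800,600),interpolation=cv2.INTER_CUBIC))
```

```text
t 6.1 v -0.155 -0.0194 z 0.0286 F [ 0.1 -0.2 -0.1] w 0.0871488266465189 
 yaw err -0.0002 tilt [ 0.0014 -0.0001]
```

View pics/s2c.png

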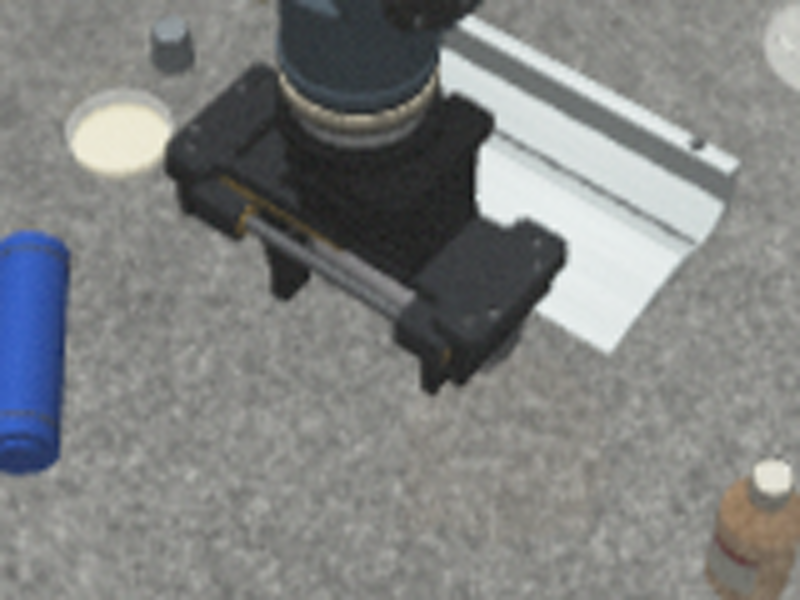

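The tube's end shows at (505,345), just ahead of the fingers and in contact with them. I'll push on up the ramp, raising the fingers with the slope.

{"method": "move_arm", "body": {
  "series": [
    [[1, -0.15, 0, 0, 0, 0, 0], [1, -0.2, 0, 0, 0, 0, 0], [1, -0.2, 0, 0, 0, 0, 0], [1, -0.2, 0, 0, 0, 0, 0], [1, -0.2, 0, 0, 0, 0, 0], [1, -0.2, 0, 0, 0, 0, 0], [1, -0.2, 0, 0, 0, 0, 0], [1, -0.2, 0, 0, 0, 0, 0], [1, -0.15, 0, -0.03, 0, 0, 0], [1, -0.15, 0, -0.035, 0, 0, 0], [1, -0.15, 0, -0.035, 0, 0, 0], [1, -0.15, 0, -0.035, 0, 0, 0], [1, -0.15, 0, -0.035, 0, 0, 0], [1, -0.15, 0, -0.035, 0, 0, 0]]
  ]
}}

```text
t: 7.55
ee_pos: [0.5079, 0.0882, 0.0338]
orientation: [0.305, -3.127, 0.0]
contact_force: [-2.7, -0.0, 2.4]
gripper_width: 0.0872
gripper_force: 1.6
```

Run:
```python
from h import *
st(); s=snap('scene','s3')
```

```text
t 7.55 v -0.0945 -0.0192 z 0.0338 F [-2.7 -0.   2.4] w 0.08719344692217366 
 yaw err -0.0001 tilt [-0.0002 -0.    ]
```

{"method": "move_arm", "body": {
  "series": [
    [[1, -0.15, 0, -0.033, 0, 0, 0], [1, -0.15, 0, -0.033, 0, 0, 0], [1, -0.15, 0, -0.033, 0, 0, 0], [1, -0.15, 0, -0.033, 0, 0, 0], [1, -0.15, 0, -0.033, 0, 0, 0], [1, -0.15, 0, -0.033, 0, 0, 0], [1, -0.15, 0, -0.033, 0, 0, 0], [1, -0.15, 0, -0.033, 0, 0, 0], [1, -0.15, 0, -0.033, 0, 0, 0], [1, -0.15, 0, -0.033, 0, 0, 0], [1, -0.1, 0, -0.02, 0, 0, 0], [1, -0.1, 0, -0.02, 0, 0, 0], [1, -0.1, 0, 0, 0, 0, 0], [1, -0.1, 0, 0, 0, 0, 0], [1, -0.1, 0, 0, 0, 0, 0], [1, 0, 0, 0, 0, 0, 0], [1, 0, 0, 0, 0, 0, 0], [1, 0, 0, 0, 0, 0, 0]]
  ]
}}

```text
t: 9.4
ee_pos: [0.5566, 0.0978, 0.0429]
orientation: [0.305, -3.127, 0.0]
contact_force: [-0.1, -0.8, 0.3]
gripper_width: 0.0872
gripper_force: 0.0
```

Run:
```python
from h import *
st(); s=snap('scene','s4'); a=s['pixels'][130:250,200:360]
cv2.imwrite('pics/s4c.png',cv2.resize(a,(800,600),interpolation=cv2.INTER_CUBIC))
```

```text
t 9.4 v -0.0448 -0.0192 z 0.0429 F [-0.1 -0.8  0.3] w 0.08716796067107248 
 yaw err -0.0 tilt [-0.0001 -0.    ]
```

View pics/s4c.png

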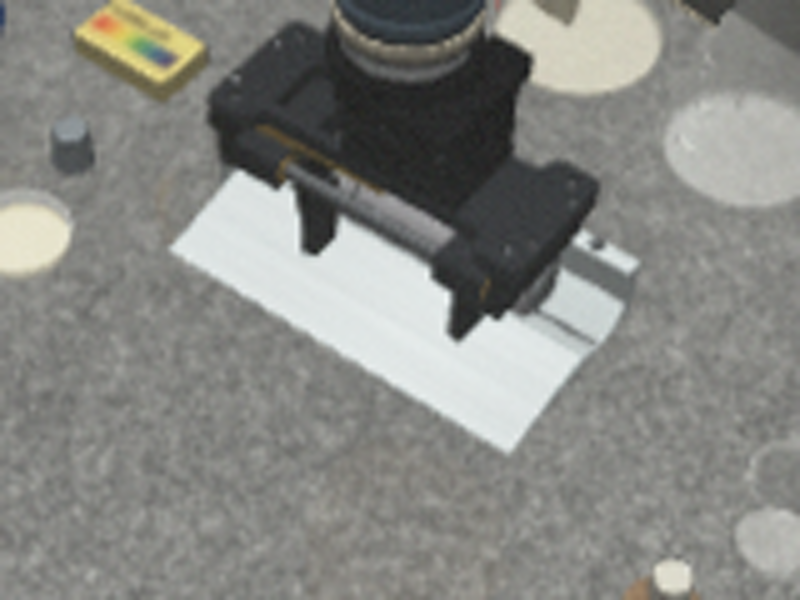

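The tube's end is at (540,290), over the V line, and the fingers carry no force, so it looks seated. I'll back off, rise, close the fingers and look from above.

{"method": "move_arm", "body": {
  "series": [
    [[1, 0.6, 0, 0, 0, 0, 0], [1, 0.6, 0, -0.3, 0, 0, 0], [1, 0, 0, -1, 0, 0, 0], [1, 0, 0, -1, 0, 0, 0], [1, 0, 0, -1, 0, 0, 0], [0, 0, -0.8, 0, 0, 0, 0], [0, 0, -0.8, 0, 0, 0, 0], [0, 0, -0.8, 0, 0, 0, 0], [0, 0, -0.8, 0, 0, 0, 0], [0, 0, -0.8, 0, 0, 0, 0], [0, 0, 0, 0, 0, 0, 0]]
  ]
}}

```text
t: 10.55
ee_pos: [0.5475, -0.0082, 0.1256]
orientation: [-0.301, 3.126, -0.001]
contact_force: [-0.2, 0.3, -0.3]
gripper_width: 0.0472
gripper_force: 0.0
```

Run:
```python
from h import *
st(); s=snap('top','t5'); a=s['pixels'][140:240,190:323]
cv2.imwrite('pics/t5c.png',cv2.resize(a,(798,600),interpolation=cv2.INTER_CUBIC))
```

```text
t 10.55 v -0.0743 -0.1215 z 0.1256 F [-0.2  0.3 -0.3] w 0.04720965921588127 
 yaw err 0.0028 tilt [ 0.0016 -0.0008]
```

View pics/t5c.png

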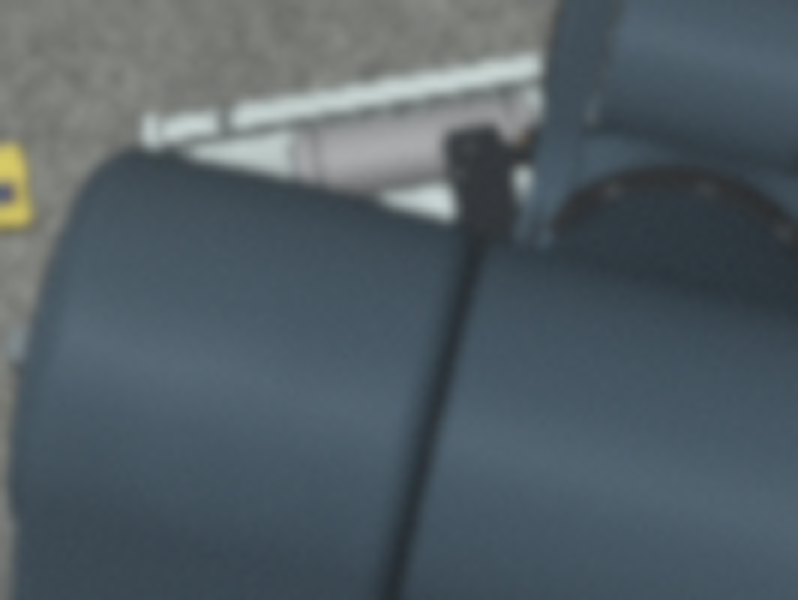

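From above, the tube lies in the V with its +y end at about (295,157), i.e. y ≈ +0.042, so its far end is at about -0.088. Next I'll go over the V behind that end and descend.

{"method": "move_arm", "body": {
  "series": [
    [[0, -0.74, -0.06, 0, 0, 0, 0], [0, -0.74, -0.06, 0, 0, 0, 0], [0, -0.74, -0.06, 0, 0, 0, 0], [0, -0.74, -0.06, 0, 0, 0, 0], [0, 0, 0, 0, 0, 0, 0], [0, 0, 0, 0, 0, 0, 0], [0, 0, 0, 0, 0, 0, 0], [0, 0, 0, 0, 0, 0, 0], [0, 0, 0, 0, 0, 0, 0], [0, 0, 0, 0, 0, 0, 0]]
  ]
}}

```text
t: 11.6
ee_pos: [0.62, 0.0022, 0.1255]
orientation: [0.305, -3.127, -0.0]
contact_force: [0.0, -0.0, -0.9]
gripper_width: 0.0007
gripper_force: 0.0
```

Run:
```python
from h import *
st(); s=snap('scene','s6'); a=s['pixels'][130:250,200:360]
cv2.imwrite('pics/s6c.png',cv2.resize(a,(800,600),interpolation=cv2.INTER_CUBIC))
```

```text
t 11.6 v -0.0011 -0.1253 z 0.1255 F [ 0.  -0.  -0.9] w 0.0007349556723116794 
 yaw err 0.0003 tilt [-0.0002  0.    ]
```

View pics/s6c.png

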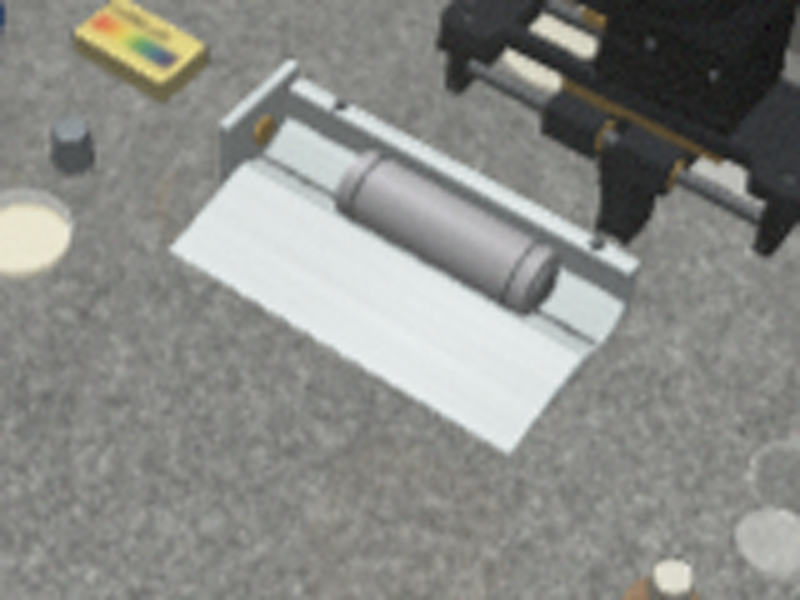

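The tube is seated in the V, parallel to it, from about (365,180) to (530,290), with the closed fingers above its free end. I'll descend and push endways.

{"method": "move_arm", "body": {
  "series": [
    [[0, 0, 0, 0.8, 0, 0, 0], [0, 0, 0, 0.8, 0, 0, 0], [0, 0, 0, 0.8, 0, 0, 0], [0, 0, 0, 0.7, 0, 0, 0], [0, 0, 0, 0.4, 0, 0, 0], [0, 0, 0, 0, 0, 0, 0], [0, 0, 0.2, 0, 0, 0, 0], [0, 0, 0.2, 0, 0, 0, 0], [0, 0, 0.1, 0, 0, 0, 0], [0, 0, 0.1, 0, 0, 0, 0], [0, 0, 0.1, 0, 0, 0, 0], [0, 0, 0.1, 0, 0, 0, 0], [0, 0, 0.1, 0, 0, 0, 0], [0, 0, 0.1, 0, 0, 0, 0], [0, 0, 0.1, 0, 0, 0, 0]]
  ]
}}

```text
t: 13.15
ee_pos: [0.615, 0.0295, 0.0379]
orientation: [0.305, -3.127, -0.0]
contact_force: [-0.7, 0.5, -0.5]
gripper_width: 0.0003
gripper_force: 0.0
```

```bash
python3 -c "from h import *;st()"
```

```text
t 13.15 v -0.0008 -0.0975 z 0.0379 F [-0.7  0.5 -0.5] w 0.000318640185708225 
 yaw err -0.0 tilt [-0.0001  0.    ]
```

{"method": "move_arm", "body": {
  "series": [
    [[0, 0, 0.1, 0, 0, 0, 0], [0, 0, 0.1, 0, 0, 0, 0], [0, 0, 0.1, 0, 0, 0, 0], [0, 0, 0.1, 0, 0, 0, 0], [0, 0, 0.1, 0, 0, 0, 0], [0, 0, 0.1, 0, 0, 0, 0], [0, 0, 0.1, 0, 0, 0, 0], [0, 0, 0.1, 0, 0, 0, 0], [0, 0, 0.1, 0, 0, 0, 0], [0, 0, 0.1, 0, 0, 0, 0], [0, 0, 0.1, 0, 0, 0, 0], [0, 0, 0.1, 0, 0, 0, 0], [0, 0, 0.1, 0, 0, 0, 0], [0, 0, 0.1, 0, 0, 0, 0], [0, 0, 0.1, 0, 0, 0, 0], [0, 0, 0.1, 0, 0, 0, 0]]
  ]
}}

```text
t: 14.75
ee_pos: [0.6072, 0.0688, 0.0379]
orientation: [0.305, -3.127, -0.0]
contact_force: [-0.3, -1.1, -0.0]
gripper_width: 0.0005
gripper_force: 0.7
```

Run:
```python
from h import *
st(); s=snap('scene','s7'); a=s['pixels'][130:205,220:320]
cv2.imwrite('pics/s7c.png',cv2.resize(a,(800,600),interpolation=cv2.INTER_CUBIC))
```

```text
t 14.75 v -0.0008 -0.0575 z 0.0379 F [-0.3 -1.1 -0. ] w 0.0004742841727186506 
 yaw err -0.0001 tilt [-0.0001 -0.    ]
```

View pics/s7c.png

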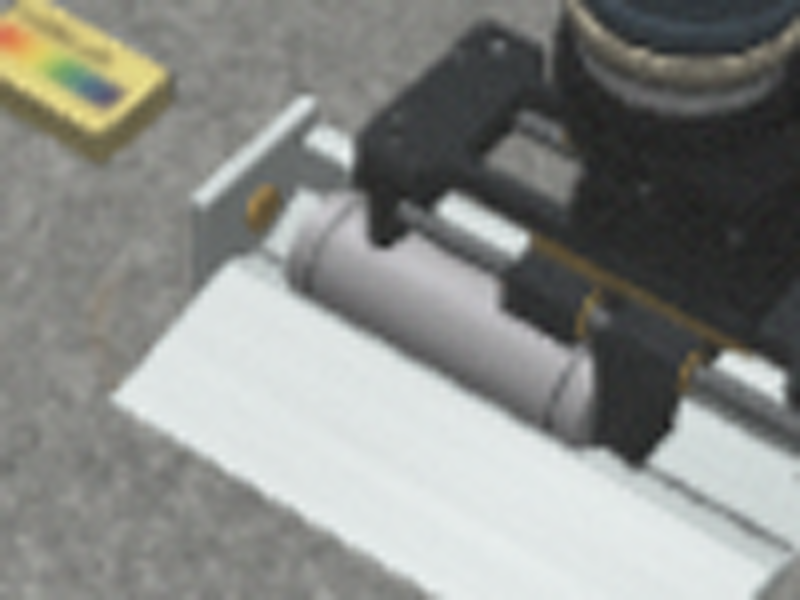

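The tube is sliding along the V. Its end is at (300,235) and the brass button at (265,205), so about 12 mm is left. I'll continue in small steps and watch the force.

{"method": "move_arm", "body": {
  "series": [
    [[0, 0, 0.06, 0, 0, 0, 0], [0, 0, 0.06, 0, 0, 0, 0], [0, 0, 0.06, 0, 0, 0, 0], [0, 0, 0.06, 0, 0, 0, 0], [0, 0, 0.06, 0, 0, 0, 0], [0, 0, 0.04, 0, 0, 0, 0], [0, 0, 0.04, 0, 0, 0, 0]]
  ]
}}

```text
t: 15.5
ee_pos: [0.6055, 0.078, 0.0379]
orientation: [0.305, -3.127, 0.0]
contact_force: [-0.0, -1.8, 0.3]
gripper_width: 0.0001
gripper_force: 0.8
```

{"method": "move_arm", "body": {
  "series": [
    [[0, 0, 0.04, 0, 0, 0, 0], [0, 0, 0.04, 0, 0, 0, 0]]
  ]
}}

```text
t: 15.7
ee_pos: [0.6051, 0.0799, 0.0379]
orientation: [0.305, -3.127, 0.0]
contact_force: [-0.1, -1.4, -0.1]
gripper_width: 0.0008
gripper_force: 0.8
```

Run:
```python
from h import *
st(); s=snap('scene','s8')
```

```text
t 15.7 v -0.0008 -0.0461 z 0.0379 F [-0.1 -1.4 -0.1] w 0.0007853837193808411 
 yaw err -0.0 tilt [-0. -0.]
```

Sliding friction is only about 1.5 N. I'll take 0.75 mm steps until the force rises.

{"method": "move_arm", "body": {
  "series": [
    [[0, 0, 0.03, 0, 0, 0, 0], [0, 0, 0.03, 0, 0, 0, 0]]
  ]
}}

```text
t: 15.95
ee_pos: [0.6048, 0.0813, 0.0379]
orientation: [0.305, -3.127, 0.0]
contact_force: [0.8, -1.3, -0.6]
gripper_width: 0.0003
gripper_force: 0.8
```

Run:
```python
from h import *
st(); s=snap('scene','s9'); a=s['pixels'][135:195,230:310]
cv2.imwrite('pics/s9c.png',cv2.resize(a,(800,600),interpolation=cv2.INTER_CUBIC))
```

```text
t 15.95 v -0.0008 -0.0447 z 0.0379 F [ 0.8 -1.3 -0.6] w 0.0002834510799028219 
 yaw err -0.0 tilt [-0. -0.]
```

View pics/s9c.png

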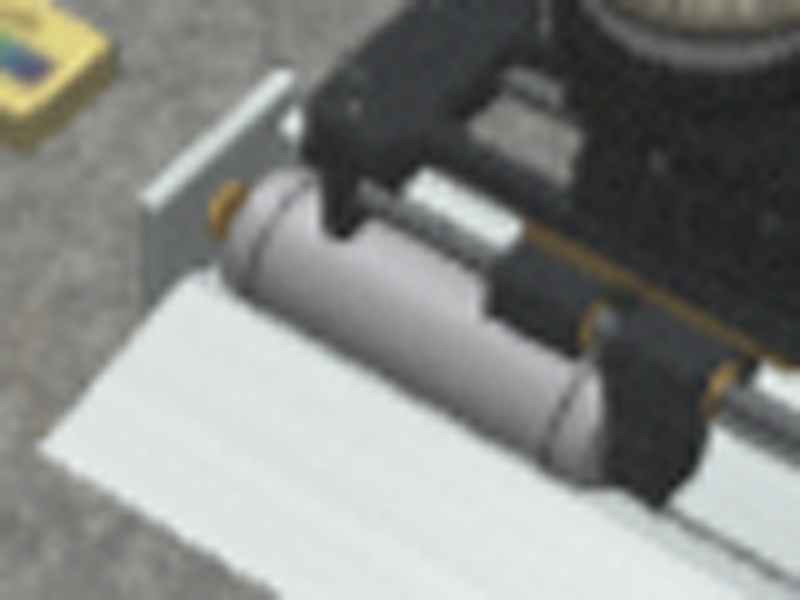

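The tube's end at (225,250) nearly covers the button at (225,205), leaving a gap of a few mm at most.

{"method": "move_arm", "body": {
  "series": [
    [[0, 0, 0.03, 0, 0, 0, 0], [0, 0, 0.03, 0, 0, 0, 0]]
  ]
}}

```text
t: 16.2
ee_pos: [0.6045, 0.0828, 0.0379]
orientation: [-0.305, 3.127, -0.0]
contact_force: [0.2, -1.6, -1.1]
gripper_width: 0.0004
gripper_force: 0.8
```

{"method": "move_arm", "body": {
  "series": [
    [[0, 0, 0.03, 0, 0, 0, 0], [0, 0, 0.03, 0, 0, 0, 0]]
  ]
}}

```text
t: 16.4
ee_pos: [0.6042, 0.0843, 0.0379]
orientation: [0.305, -3.127, 0.0]
contact_force: [-0.1, -1.3, -0.7]
gripper_width: 0.0003
gripper_force: 0.8
```

{"method": "move_arm", "body": {
  "series": [
    [[0, 0, 0.03, 0, 0, 0, 0], [0, 0, 0.03, 0, 0, 0, 0]]
  ]
}}

```text
t: 16.6
ee_pos: [0.6039, 0.0858, 0.0379]
orientation: [0.305, -3.127, 0.0]
contact_force: [-0.0, -1.4, -0.6]
gripper_width: 0.0008
gripper_force: 0.8
```

{"method": "move_arm", "body": {
  "series": [
    [[0, 0, 0.03, 0, 0, 0, 0], [0, 0, 0.02, 0, 0, 0, 0]]
  ]
}}

```text
t: 16.8
ee_pos: [0.6037, 0.087, 0.0379]
orientation: [0.305, -3.127, -0.0]
contact_force: [0.6, -2.6, -0.7]
gripper_width: 0.0004
gripper_force: 0.8
```

{"method": "move_arm", "body": {
  "series": [
    [[0, 0, 0.02, 0, 0, 0, 0], [0, 0, 0, 0, 0, 0, 0]]
  ]
}}

```text
t: 17.0
ee_pos: [0.6036, 0.0875, 0.0379]
orientation: [0.305, -3.127, -0.0]
contact_force: [0.8, -1.0, 0.6]
gripper_width: 0.0008
gripper_force: 0.6
```

{"method": "move_arm", "body": {
  "series": [
    [[0, 0, 0.03, 0, 0, 0, 0], [0, 0, 0.03, 0, 0, 0, 0]]
  ]
}}

```text
t: 17.2
ee_pos: [0.6034, 0.0887, 0.0379]
orientation: [-0.306, 3.127, -0.001]
contact_force: [0.4, -3.7, 0.4]
gripper_width: 0.0
gripper_force: 1.9
```

{"method": "move_arm", "body": {
  "series": [
    [[0, 0, 0.02, 0, 0, 0, 0], [0, 0, 0, 0, 0, 0, 0]]
  ]
}}

```text
t: 17.4
ee_pos: [0.6034, 0.0887, 0.038]
orientation: [-0.306, 3.126, -0.002]
contact_force: [0.3, -5.3, -0.4]
gripper_width: 0.0002
gripper_force: 2.4
```

Run:
```python
from h import *
st(); s=snap('scene','s10')
```

```text
t 17.4 v -0.0007 -0.0371 z 0.038 F [ 0.3 -5.3 -0.4] w 0.00016281029644905226 
 yaw err -0.0006 tilt [ 0.0003 -0.0011]
```

The arm stopped advancing and the force rose to 5.3 N, so the tube is on the stop. I'll back off along the V, rise and move clear.

{"method": "move_arm", "body": {
  "series": [
    [[0, 0, -0.05, 0, 0, 0, 0], [0, 0, -0.2, 0, 0, 0, 0], [0, 0, -0.6, 0, 0, 0, 0], [0, 0, -0.6, 0, 0, 0, 0], [0, 0, 0, -0.8, 0, 0, 0], [0, 0, 0, -0.8, 0, 0, 0], [0, 0, 0, -0.8, 0, 0, 0], [0, 0, 0, -0.8, 0, 0, 0], [0, 0, -0.8, -0.5, 0, 0, 0], [0, 0, -0.8, -0.5, 0, 0, 0], [0, 0, -0.8, 0, 0, 0, 0], [0, 0, 0, 0, 0, 0, 0], [0, 0, 0, 0, 0, 0, 0], [0, 0, 0, 0, 0, 0, 0]]
  ]
}}

```text
t: 18.85
ee_pos: [0.6211, -0.0047, 0.1424]
orientation: [0.305, -3.125, -0.001]
contact_force: [0.5, 0.6, -0.5]
gripper_width: 0.0005
gripper_force: 0.0
```

Run:
```python
from h import *
st(); s=snap('scene','s11'); a=s['pixels'][130:205,220:320]
cv2.imwrite('pics/s11c.png',cv2.resize(a,(800,600),interpolation=cv2.INTER_CUBIC))
```

```text
t 18.85 v -0.0014 -0.1322 z 0.1424 F [ 0.5  0.6 -0.5] w 0.00047413526404977883 
 yaw err 0.0002 tilt [-0.0015  0.0008]
```

View pics/s11c.png

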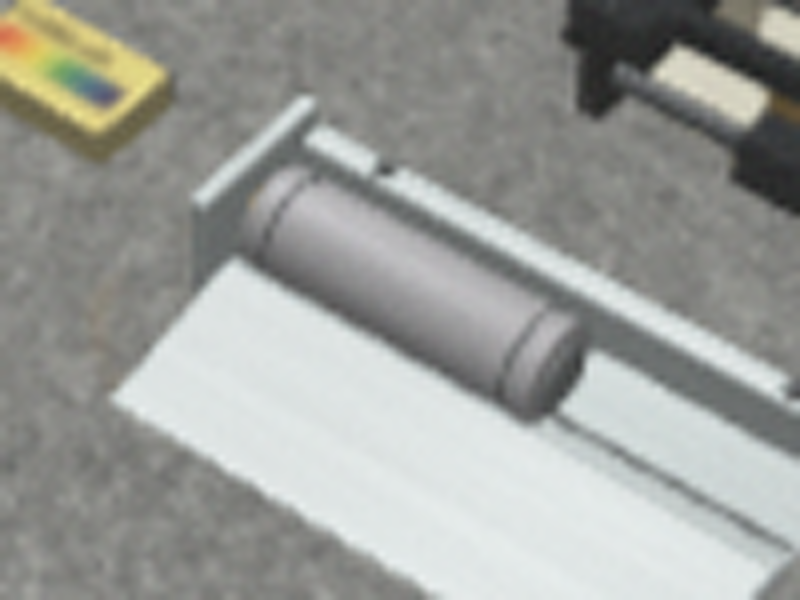

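The tube lies in the V with its left end at (255,220), covering the button. The gripper is clear, so I'm handing in.

```bash
python3 -c "from workcell import manip;print(manip.job_done())"
```

```text
the job is handed in; nothing more can be done
None
```

I rolled the steel tube up the ramp into the V and pushed it endways until it met the brass stop (5.3 N at contact), then backed the gripper clear and handed the job in at about 19 s; no verdict came back.

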